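# Open the bar clamp

### The job

Open the bar clamp fully: with the fingertips press down the orange thumb release on its sliding head and, keeping it pressed, push the head back along the bar, away from the offcut, until it stops. Then let go, so that the release springs up again. Leave the offcut between the jaws and the things around where they lie, and lift nothing.

Things in the scene. Friction and masses are not known exactly. Their poses are not given: they have to be found in the camera images.
- release_top (a point): Centre of the top of the orange thumb release, an L-shaped tab on top of the clamp's sliding head, which rides with the head. Its pressing plate is level, 50 mm along the bar by 40 mm across, about 55 mm above the bench when up. Axes: x runs along the bar from the sliding jaw towards the fixed jaw (closing), so the head opens along -x; z is up. At the -x end of the plate stands the tab's upright lip; a finger that presses on the plate pushes the head by this lip.
- release_lip (a point): Middle of the lip's face on the plate side, 25 mm along -x from the plate's centre and 11 mm above the plate; the lip is 40 mm wide, 6 mm thick and stands 22 mm above the plate. Same axes.
- release (a joint): How far the thumb release is pressed straight down: 0 = up, 0.010 m = fully down. A spring pushes it up with 2.7 N at the top and 7.2 N fully down. It starts at or near 0. Up to about 0.0035 the pawl still stands in the ratchet and the head cannot go back (but for up to 7 mm of play to the next tooth); beyond 0.0045 the head is free. Let go, it springs up and the ratchet catches again at the next tooth (every 8 mm).
- clamp_head (a joint): Place of the sliding head along the bar in m: 0 = fully back at its stop (jaws 121 mm apart), growing as the jaws close. It starts between about 0.04 and 0.077. Friction about 3 N; with the release up it can be moved to close but not to open.
- jaw_face (a point): Centre of the sliding jaw's pad face, about 25 mm above the bench; same axes as the release. The clamp is a black and steel bar clamp, 393 mm long and 185 mm wide over handle and jaws, held flat on two wooden saddles fixed to the bench, the bar's top 28 mm and the head's top 38 mm above the bench; its pistol handle points away from the jaws (to +y of the release's axes). The clamp as a whole cannot move.
- offcut_centre (a point): Centre of the loose light wood offcut, 38 x 62 x 30 mm, that lies on the bench between the jaws next to the fixed jaw's pad; 38 mm along the bar.
- pot: Dark brown turned wooden pot, 48 mm wide, 49 mm high; origin at the centre of its underside.
- cup: Clear cup with brown stain, 69 mm wide, 78 mm high; origin at the centre of its underside.
- jar: Jar of nails with a pale lid, 69 mm wide, 151 mm high; origin at the centre of its underside.
- dowel: Wooden dowel lying on the bench, 10 mm thick, 120 mm long along its y axis; origin at the centre of its underside.

How it is judged:
By the outcome, as a careful person would: the job done as asked, in the order asked, and still so for the second after the job is handed in, with the robot touching nothing.
It also fails if it takes over 38 s, if anything falls off the work surface, if the arm or the gripper's body presses on something with over 40 N, if the wrist force passes 120 N, or if a joint passes its speed limit or range.

### The arm

A 6-joint arm with a two-finger parallel gripper is mounted at the origin on a cart in front of the work surface, level with it; the furniture and walls round the work are solid. World frame = base frame: x ahead of the robot, y to its left, z up, the work surface at z = 0. Lengths are in mm, angles in degrees, forces in N, time in s.
With the tool pointing down it reaches from about 300 to 850 mm from the base axis. Payload 4.2 kg.
Tool frame: the origin (TCP) lies midway between the tips of the shut fingers; the grasp point (between the pads) lies 19 mm behind it; z points along the fingers, y is the direction in which the jaws open and shut (so a half turn about z gives the same grasp; the last joint's range is limited). The gripper opens to 91 mm and grips with 3 to 60 N. Pads are 32 mm wide; open, the fingers measure 118 mm over their backs; the gripper's body (76 mm by 178 mm) begins 60 mm behind the grasp point.
Start: joints at [75.86, 18.312, 89.639, -0, 72.044, -1.146], TCP at [129.296, 560.291, 213.976] pointing down, gripper open.
Joint ranges: [-177.97, 177.97], [-48.28, 115.42], [12.27, 149.76], [-77.06, 257.06], [2.81, 150.46], [-146.56, 146.56]. Speed limits (degrees/s): [147.25, 147.25, 180, 180, 180, 180].

### API

Orientations are given as [roll, pitch, yaw] about the fixed x, y, z axes, in that order (R = Rz(yaw) Ry(pitch) Rx(roll)).
In Python, from workcell import env gives the robot as it stands.
- The arm moves only by the shell command python3 -m jog 'ROWS' [FORCE]. ROWS is JSON, a list of rows, each an object of numbers: "dx", "dy", "dz": the shift along the world's x, y, z in m; "wx", "wy", "wz": the turn, a rotation vector about the world's x, y, z in rad; "grip": the gripper's target within -1 to 1 (shut at 1, half-way at 0, fully open at -1). In form: [{"dx": .., "dy": .., "dz": .., "wx": .., "wy": .., "wz": .., "grip": ..}, ...]. A call has 1 to 10 rows; each row shifts and turns the commanded pose from where the row before left it; what a row does not reach is not made up. A row lasts 1/10 s, in which the tool goes at most 50 mm and 8.59 degrees, less where a joint would pass 70% of its speed; a pose out of reach is approached as far as the arm can. A call with a gripper value outside its range is refused whole. The fingers move at their own pace and stop on an object; FORCE is the grip in N (left out, the last holds). Time passes only in rows, so rows that do not move let the fingers close. It gives the time, the measured TCP pose, the force and the opening at its end, in the units of the state.
- env.state(): the state, without advancing time (a new reading comes with each control period).
- env.grab_frame(name): name is "side" or "top"; returns the picture (420x560x3 uint8, red, green, blue); there is no depth.
- env.get_calibration(name): a dict with "fx", "fy", "cx", "cy" (pixels), "k1" (the pictures are not rectified: a ray, as slopes to the right and down, at radius r is drawn at 1 + k1 r^2 times it, then the intrinsics apply), "R" (3x3) and "t" (3): a world point X has camera coordinates R X + t. Camera axes: x right, y down, z forward; pixel columns grow to the right and rows downward; lengths in mm; the calibration is good to about 2 mm. A picture is of the moment at which its call begins. get_calibration takes no time and is no camera call.
- env.job_done(): hands the job in, once; it reports no verdict.
The state is a dict: "time_s": time; "qpos": joint angles; "qvel": joint speeds; "effort": joint torques, N m; "ee_pos": TCP position; "ee_rot": TCP orientation; "force": force on the tool from outside, world axes, zero at the start; "torque": the same for the moment, N m; "gripper_width": finger opening in mm.
Only numpy, scipy, OpenCV 4.12 (cv2) and the standard library are available. Lean on these libraries where they do the work, as an engineer would, in place of code of your own. Each camera call takes 0.05 s, during which the arm holds its last target. There are 200 camera calls.

## Working session

There is one attempt and no reset: what is moved stays moved. The work goes in short steps, Python scripts to look and compute and a shell command to move; the robot and the scene stay as the last step left them, time stands still between calls to the robot, and variables do not carry over. Pictures are saved under pics/ and viewed, about 8 in all and at most 12, crops included, and the job is handed in when it is done.

```bash
mkdir -p pics; cat > h.py <<'E'
import numpy as np, cv2
from workcell import env
def ray(cal,u,v):
    K=np.array([[cal['fx'],0,cal['cx']],[0,cal['fy'],cal['cy']],[0,0,1.]])
    p=cv2.undistortPoints(np.array([[[u,v]]],float),K,np.array([cal['k1'],0,0,0.]))[0,0]
    R=np.array(cal['R']);t=np.array(cal['t'])
    return -R.T@t, R.T@np.array([p[0],p[1],1])
def onz(name,u,v,z):
    o,d=ray(env.get_calibration(name),u,v); return o+d*(z-o[2])/d[2]
def proj(name,X):
    c=env.get_calibration(name);K=np.array([[c['fx'],0,c['cx']],[0,c['fy'],c['cy']],[0,0,1.]])
    return cv2.projectPoints(np.array([X],float),cv2.Rodrigues(np.array(c['R']))[0],np.array(c['t'],float),K,np.array([c['k1'],0,0,0.]))[0].ravel()
def orange(im):
    h=cv2.cvtColor(im,cv2.COLOR_RGB2HSV); return cv2.inRange(h,(3,150,90),(18,255,255))
E
python3 - <<'E'
from h import *
print(env.state())
ims=[]
for n in('top','side'):
    im=env.grab_frame(n); cv2.imwrite(f'pics/{n}0.png',im[:,:,::-1])
    m=orange(im); k,l,s,c=cv2.connectedComponentsWithStats(m)
    for i in range(1,k):
        if s[i,4]>30: print(n,s[i],c[i],onz(n,*c[i],55))
    c=env.get_calibration(n); print(-np.array(c['R']).T@c['t'],c['fx'])
E
```

```text
{'time_s': 0.0, 'qpos': array([ 7.58590642e+01,  1.83520371e+01,  8.97050187e+01,  1.06614953e-04,
        7.20434257e+01, -1.14580469e+00]), 'qvel': array([-0.01712154,  0.07311183, -0.07305823, -0.01998576, -0.14905747,
       -0.02265052]), 'effort': array([-5.26027288e-04, -4.12479186e+01, -2.31971133e+01,  7.27207004e-02,
        4.56814142e-02, -1.39945791e-04]), 'ee_pos': array([129.1767043 , 559.79751451, 213.12570646]), 'ee_rot': array([-1.79899541e+02, -2.11064407e-03,  1.67004834e+02]), 'force': array([-0.45966158, -0.91091237,  0.27634884]), 'torque': array([-0.02663926, -0.00808206,  0.00142551]), 'gripper_width': 91.20680147270643}
top [244 198  30  25 528] [258.71212121 210.76893939] [563.42615109  44.26929802  55.        ]
top [345 199  17   9  81] [352.98765432 202.59259259] [ 575.16217924 -151.122035     55.        ]
top [213 208   8   7  36] [217.30555556 211.11111111] [565.11682652 129.76493868  55.        ]
top [199 210  14  11  71] [204.23943662 214.49295775] [558.77204576 156.71609538  55.        ]
top [ 158  219   81   56 1778] [194.8408324  245.62092238] [494.77929776 175.96035295  55.        ]
top [ 350  307   73   56 1452] [381.50826446 331.38842975] [ 315.31442703 -191.64579731   55.        ]
[ 353.32033525   18.50047682 1136.03691812] 532.7836429849007
side [357  95  54  27 516] [389.59883721 108.1124031 ] [1123.63922198  501.84235884   55.        ]
side [390 123   8  14  82] [393.26829268 129.64634146] [1051.71806261  350.05262382   55.        ]
side [275 205  24  18 259] [286.58687259 212.91891892] [564.88393795  43.52679799  55.        ]
[ 299.01335777 -746.9002256   742.82155891] 418.8248254936516
```

View pics/top0.png

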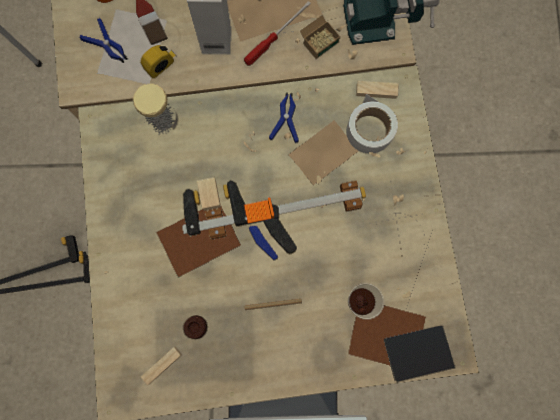

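View pics/side0.png

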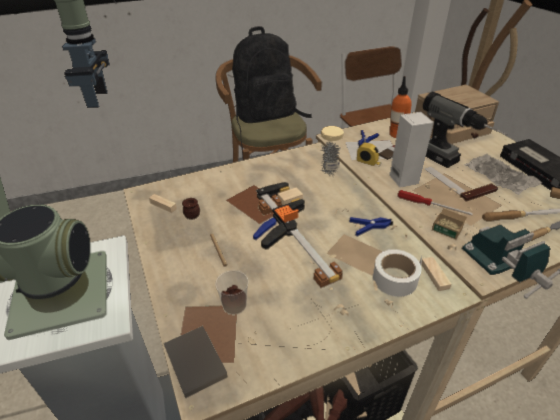

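```bash
python3 - <<'E'
from h import *
a=cv2.imread('pics/top0.png')[170:260,210:310]; b=cv2.imread('pics/side0.png')[180:250,245:335]
cv2.imwrite('pics/crop0.png',np.hstack([cv2.resize(a,(400,400),interpolation=cv2.INTER_CUBIC),cv2.resize(b,(400,400),interpolation=cv2.INTER_CUBIC)]))
for n in('top','side'):
    m=orange(cv2.imread(f'pics/{n}0.png')[:,:,::-1].copy()); 
    k,l,s,c=cv2.connectedComponentsWithStats(m)
    t=(258,210) if n=='top' else (286,212)
    i=l[t[1],t[0]]; q=(l==i).astype(np.uint8)
    print(n,cv2.minAreaRect(cv2.findNonZero(q)))
    for p in cv2.boxPoints(cv2.minAreaRect(cv2.findNonZero(q))): print(p,onz(n,*p,55),onz(n,*p,77)[:2])
E
```

```text
top ((258.6628723144531, 210.53929138183594), (20.23735809326172, 27.732675552368164), 77.00537872314453)
[242.87636 203.79771] [579.05909631  76.73188502  55.        ] [574.46512485  75.54682745]
[269.89883 197.56175] [590.70305041  20.41261217  55.        ] [585.87211481  20.37369863]
[274.4494  217.28087] [548.84084799  12.14406004  55.        ] [544.86184301  12.2734184 ]
[247.42691 223.51683] [537.37880827  68.07391661  55.        ] [533.63306533  67.0650559 ]
side ((287.26025390625, 212.52740478515625), (16.15167808532715, 21.886695861816406), 69.44395446777344)
[274.17807 208.80823] [539.54335864  69.87481473  55.        ] [531.84999697  43.75023248]
[294.67123 201.12329] [601.1519929   83.57155165  55.        ] [591.48807661  57.00887872]
[300.34244 216.24658] [593.91965494  19.65001779  55.        ] [584.48706526  -4.86812232]
[279.84927 223.93152] [535.10646465   7.87926606  55.        ] [527.5550172  -16.26238609]
```

View pics/crop0.png

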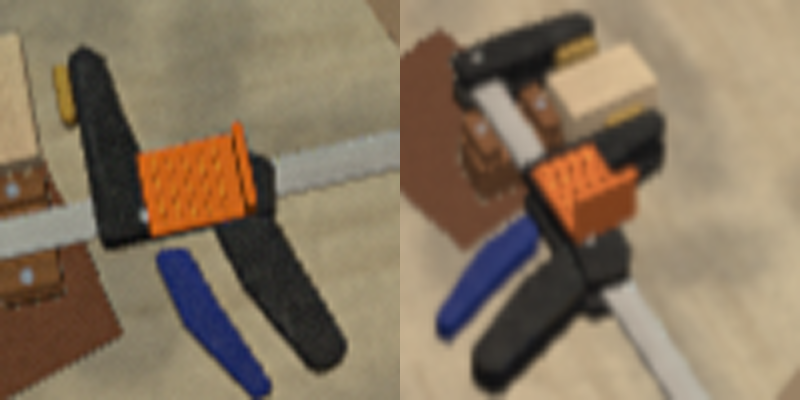

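The top view shows the orange plate at about (258,211) px. Its lip is on the right at about (271,207), which is world -y. The fixed jaw and offcut are on the left at about (205,190), so the head opens toward image right. Next I'll get the bar axis and plate centre.

```bash
python3 - <<'E'
from h import *
im=cv2.imread('pics/top0.png')
a=onz('top',187,230,28);b=onz('top',362,194,28);print(a,b,'bar angle',np.degrees(np.arctan2(*(a-b)[1::-1])))
P=[onz('top',210+u/4,170+v/4.444,55) for u,v in((138,155),(235,135),(247,222),(152,235))]
for p in P: print(p)
d=(P[0]+P[3]-P[1]-P[2]);print('centre',sum(P)/4,np.degrees(np.arctan2(d[1],d[0])),np.linalg.norm(d)/2)
# jaws / offcut reference from side: tri-check plate centre
print(proj('side',sum(P)/4), (np.array([(255.,0)]))[0])
for u,v in((530,165),(603,145),(637,178),(572,205)): print('side',onz('side',245+(u-400)*90/400,180+v*70/400,55))
print(onz('side',245+(635-400)*90/400,180+165*70/400,77))
E
```

```text
[531.78822151 196.3635045   28.        ] [ 598.79936825 -175.4865809    28.        ] bar angle 100.21563419606771
[576.67889986  73.41000917  55.        ]
[584.79227725  22.95470178  55.        ]
[543.40301978  17.86022557  55.        ]
[538.67287265  66.87114774  55.        ]
centre [560.88676739  45.27402106  55.        ] 97.3575763234397 50.146004197220904
[284.90321899 212.82524624] [255.   0.]
side [539.63903638  69.54972465  55.        ]
side [585.0828337   69.72793703  55.        ]
side [596.02357619  40.64449885  55.        ]
side [554.0916134   34.61779172  55.        ]
[588.5311158   24.36097686  77.        ]
```

```bash
python3 -m jog '[{"dx":0.03,"dy":-0.038,"wz":0.1,"grip":1},{"dx":0.03,"dy":-0.038,"wz":0.1,"grip":1},{"dx":0.03,"dy":-0.038,"wz":0.1,"grip":1},{"dx":0.03,"dy":-0.038,"wz":0.1,"grip":1},{"dx":0.03,"dy":-0.038,"grip":1},{"dx":0.03,"dy":-0.038,"grip":1},{"dx":0.03,"dy":-0.038,"grip":1},{"dx":0.03,"dy":-0.038,"grip":1},{"dx":0.03,"dy":-0.038,"grip":1},{"dx":0.03,"dy":-0.038,"grip":1}]' 20
```

```text
invalid input
```

```bash
python3 -m jog '[{"dx": 0.03, "dy": -0.036, "dz": 0.0, "wx": 0.0, "wy": 0.0, "wz": 0.1, "grip": 1.0}]'; python3 -m jog --help
```

```text
time_s: 0.2
ee_pos: [157.6, 526.9, 213.0]
ee_rot: [179.9, -0.1, 173.1]
force: [1.5, -0.9, 0.1]
gripper_width: 85.9invalid input: not JSON, or not a number
```

All seven keys are needed in each row, or the FORCE argument was what it rejected.

```bash
python3 -m jog '[{"dx":0.03,"dy":-0.036,"dz":0,"wx":0,"wy":0,"wz":0.1,"grip":1},{"dx":0.03,"dy":-0.036,"dz":0,"wx":0,"wy":0,"wz":0.1,"grip":1},{"dx":0.03,"dy":-0.036,"dz":0,"wx":0,"wy":0,"wz":0.1,"grip":1},{"dx":0.03,"dy":-0.036,"dz":0,"wx":0,"wy":0,"wz":0,"grip":1},{"dx":0.03,"dy":-0.036,"dz":0,"wx":0,"wy":0,"wz":0,"grip":1},{"dx":0.03,"dy":-0.036,"dz":0,"wx":0,"wy":0,"wz":0,"grip":1},{"dx":0.03,"dy":-0.036,"dz":0,"wx":0,"wy":0,"wz":0,"grip":1},{"dx":0.03,"dy":-0.036,"dz":0,"wx":0,"wy":0,"wz":0,"grip":1},{"dx":0.03,"dy":-0.036,"dz":0,"wx":0,"wy":0,"wz":0,"grip":1},{"dx":0.03,"dy":-0.036,"dz":0,"wx":0,"wy":0,"wz":0,"grip":1}]'
```

```text
time_s: 1.2
ee_pos: [460.0, 162.5, 213.8]
ee_rot: [180.0, -0.0, -170.1]
force: [0.5, 0.2, 0.1]
gripper_width: 5.9
```

```bash
python3 -m jog '[{"dx":0.0255,"dy":-0.0305,"dz":0,"wx":0,"wy":0,"wz":0,"grip":1},{"dx":0.0255,"dy":-0.0305,"dz":0,"wx":0,"wy":0,"wz":0,"grip":1},{"dx":0.0255,"dy":-0.0305,"dz":0,"wx":0,"wy":0,"wz":0,"grip":1},{"dx":0.0255,"dy":-0.0305,"dz":0,"wx":0,"wy":0,"wz":0,"grip":1},{"dx":0,"dy":0,"dz":-0.04,"wx":0,"wy":0,"wz":0,"grip":1},{"dx":0,"dy":0,"dz":-0.04,"wx":0,"wy":0,"wz":0,"grip":1},{"dx":0,"dy":0,"dz":-0.04,"wx":0,"wy":0,"wz":0,"grip":1},{"dx":0,"dy":0,"dz":0,"wx":0,"wy":0,"wz":0,"grip":1},{"dx":0,"dy":0,"dz":0,"wx":0,"wy":0,"wz":0,"grip":1}]'
python3 - <<'E'
from h import *
s=env.state();print(s['ee_pos'],s['ee_rot'],s['force'],s['gripper_width'])
a=env.grab_frame('top')[150:270,200:320,::-1];b=env.grab_frame('side')[150:250,235:335,::-1]
cv2.imwrite('pics/c1.png',np.hstack([cv2.resize(a,(400,400),interpolation=cv2.INTER_CUBIC),cv2.resize(b,(400,400),interpolation=cv2.INTER_CUBIC)]))
E
```

```text
time_s: 2.1
ee_pos: [561.3, 42.3, 94.1]
ee_rot: [180.0, -0.1, -170.1]
force: [1.6, 0.4, 1.0]
gripper_width: 0.5
[561.34757284  42.31560239  94.12674989] [ 1.79988589e+02 -5.42774709e-02 -1.70072525e+02] [1.60525594 0.4443093  0.9687359 ] 0.5111152834229046
```

View pics/c1.png

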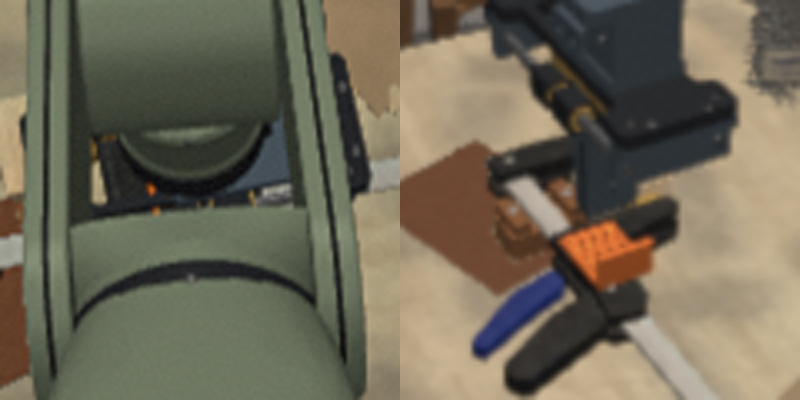

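The side view shows the shut fingertips above the plate, with the lip clear on the near side. The arm blocks the top view. I'll descend to the plate.

```bash
python3 -m jog '[{"dx":0,"dy":0,"dz":-0.015,"wx":0,"wy":0,"wz":0,"grip":1},{"dx":0,"dy":0,"dz":-0.015,"wx":0,"wy":0,"wz":0,"grip":1},{"dx":0,"dy":0,"dz":-0.006,"wx":0,"wy":0,"wz":0,"grip":1},{"dx":0,"dy":0,"dz":0,"wx":0,"wy":0,"wz":0,"grip":1}]';python3 -m jog '[{"dx":0,"dy":0,"dz":-0.003,"wx":0,"wy":0,"wz":0,"grip":1},{"dx":0,"dy":0,"dz":-0.003,"wx":0,"wy":0,"wz":0,"grip":1},{"dx":0,"dy":0,"dz":0,"wx":0,"wy":0,"wz":0,"grip":1}]'; python3 -m jog '[{"dx":0,"dy":0,"dz":-0.003,"wx":0,"wy":0,"wz":0,"grip":1},{"dx":0,"dy":0,"dz":-0.002,"wx":0,"wy":0,"wz":0,"grip":1},{"dx":0,"dy":0,"dz":0,"wx":0,"wy":0,"wz":0,"grip":1}]'
python3 - <<'E'
from h import *
b=env.grab_frame('side')[150:250,235:335,::-1]
cv2.imwrite('pics/c2.png',cv2.resize(b,(600,600),interpolation=cv2.INTER_CUBIC))
E
```

```text
time_s: 2.6
ee_pos: [561.8, 42.4, 58.9]
ee_rot: [-180.0, 0.1, -170.1]
force: [-0.0, -0.2, -0.3]
gripper_width: 0.8
time_s: 2.9
ee_pos: [562.4, 42.4, 52.8]
ee_rot: [-180.0, 0.2, -170.1]
force: [0.7, -0.5, 3.3]
gripper_width: 0.7
time_s: 3.2
ee_pos: [562.4, 42.4, 47.5]
ee_rot: [-180.0, 0.1, -170.1]
force: [2.1, 0.7, 5.2]
gripper_width: 0.3
```

View pics/c2.png

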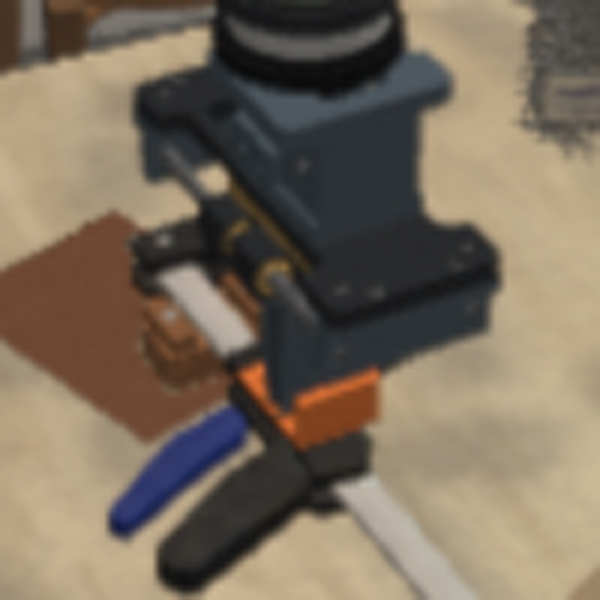

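The fingertips are on the plate, just in front of the lip, and pressed about 7 mm. I'll press a bit deeper, then start pushing.

```bash
python3 -m jog '[{"dx":0,"dy":0,"dz":-0.002,"wx":0,"wy":0,"wz":0,"grip":1},{"dx":0,"dy":0,"dz":0,"wx":0,"wy":0,"wz":0,"grip":1}]'; python3 -m jog '[{"dx":0.0007,"dy":-0.004,"dz":0,"wx":0,"wy":0,"wz":0,"grip":1},{"dx":0.0007,"dy":-0.004,"dz":0,"wx":0,"wy":0,"wz":0,"grip":1},{"dx":0.0007,"dy":-0.004,"dz":0,"wx":0,"wy":0,"wz":0,"grip":1},{"dx":0.0007,"dy":-0.004,"dz":0,"wx":0,"wy":0,"wz":0,"grip":1},{"dx":0,"dy":0,"dz":0,"wx":0,"wy":0,"wz":0,"grip":1}]'
```

```text
time_s: 3.45
ee_pos: [562.4, 42.4, 45.6]
ee_rot: [-180.0, 0.1, -170.1]
force: [1.1, 0.3, 5.7]
gripper_width: 0.4
time_s: 3.95
ee_pos: [565.3, 26.5, 45.8]
ee_rot: [180.0, 0.2, -170.1]
force: [0.9, 2.0, 6.9]
gripper_width: 0.2
```

```bash
python3 -m jog '[{"dx":0.0007,"dy":-0.004,"dz":0,"wx":0,"wy":0,"wz":0,"grip":1},{"dx":0.0007,"dy":-0.004,"dz":0,"wx":0,"wy":0,"wz":0,"grip":1},{"dx":0.0007,"dy":-0.004,"dz":0,"wx":0,"wy":0,"wz":0,"grip":1},{"dx":0.0007,"dy":-0.004,"dz":0,"wx":0,"wy":0,"wz":0,"grip":1},{"dx":0.0007,"dy":-0.004,"dz":0,"wx":0,"wy":0,"wz":0,"grip":1},{"dx":0.0007,"dy":-0.004,"dz":0,"wx":0,"wy":0,"wz":0,"grip":1}]'; python3 - <<'E'
from h import *
b=env.grab_frame('side')[150:270,235:355,::-1]
cv2.imwrite('pics/c3.png',cv2.resize(b,(480,480),interpolation=cv2.INTER_CUBIC))
E
```

```text
time_s: 4.55
ee_pos: [569.4, 3.1, 45.8]
ee_rot: [179.9, 0.2, -170.1]
force: [1.8, 3.8, 6.3]
gripper_width: 0.4
```

View pics/c3.png

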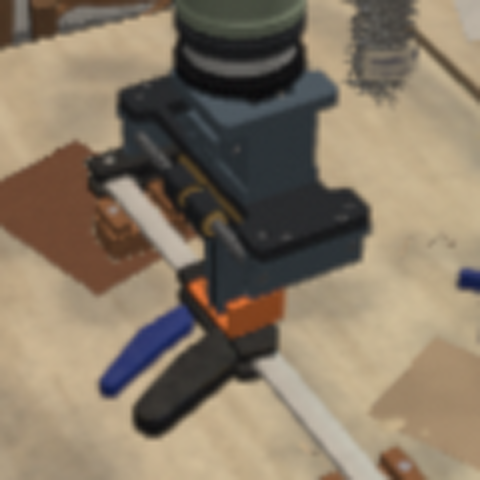

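The head is moving back with the fingers and the release is still down. I'll keep pushing until the force shows the stop.

```bash
R='x'; python3 -m jog '[{"dx":0.0007,"dy":-0.004,"dz":0,"wx":0,"wy":0,"wz":0,"grip":1},{"dx":0.0007,"dy":-0.004,"dz":0,"wx":0,"wy":0,"wz":0,"grip":1},{"dx":0.0007,"dy":-0.004,"dz":0,"wx":0,"wy":0,"wz":0,"grip":1}]'; python3 -m jog '[{"dx":0.0007,"dy":-0.004,"dz":0,"wx":0,"wy":0,"wz":0,"grip":1},{"dx":0.0007,"dy":-0.004,"dz":0,"wx":0,"wy":0,"wz":0,"grip":1}]'
```

```text
time_s: 4.9
ee_pos: [571.5, -8.9, 45.8]
ee_rot: [179.9, 0.2, -170.1]
force: [1.2, 3.1, 6.3]
gripper_width: 0.3
time_s: 5.1
ee_pos: [573.0, -16.9, 45.8]
ee_rot: [179.9, 0.2, -170.1]
force: [0.9, 4.0, 6.7]
gripper_width: 0.4
```

```bash
python3 -m jog '[{"dx":0.0006,"dy":-0.0035,"dz":0,"wx":0,"wy":0,"wz":0,"grip":1},{"dx":0.0006,"dy":-0.0035,"dz":0,"wx":0,"wy":0,"wz":0,"grip":1}]'; python3 -m jog '[{"dx":0.0006,"dy":-0.0035,"dz":0,"wx":0,"wy":0,"wz":0,"grip":1},{"dx":0,"dy":0,"dz":0,"wx":0,"wy":0,"wz":0,"grip":1}]'
```

```text
time_s: 5.3
ee_pos: [574.1, -23.9, 45.8]
ee_rot: [179.9, 0.2, -170.1]
force: [1.0, 4.7, 7.0]
gripper_width: 0.4
time_s: 5.5
ee_pos: [574.1, -27.5, 45.6]
ee_rot: [179.9, 0.1, -170.1]
force: [0.6, 3.0, 7.2]
gripper_width: 0.4
```

```bash
python3 -m jog '[{"dx":0.0005,"dy":-0.003,"dz":0,"wx":0,"wy":0,"wz":0,"grip":1},{"dx":0,"dy":0,"dz":0,"wx":0,"wy":0,"wz":0,"grip":1}]'; python3 -m jog '[{"dx":0.0005,"dy":-0.003,"dz":0,"wx":0,"wy":0,"wz":0,"grip":1},{"dx":0,"dy":0,"dz":0,"wx":0,"wy":0,"wz":0,"grip":1}]'; python3 -m jog '[{"dx":0.0005,"dy":-0.003,"dz":0,"wx":0,"wy":0,"wz":0,"grip":1},{"dx":0,"dy":0,"dz":0,"wx":0,"wy":0,"wz":0,"grip":1}]'
```

```text
time_s: 5.7
ee_pos: [574.3, -30.2, 45.5]
ee_rot: [179.9, 0.0, -170.1]
force: [-0.6, 3.6, 7.4]
gripper_width: 0.5
time_s: 5.9
ee_pos: [574.5, -32.0, 45.4]
ee_rot: [179.8, 0.0, -170.2]
force: [-0.5, 8.4, 6.1]
gripper_width: 0.3
time_s: 6.1
ee_pos: [574.5, -32.4, 45.2]
ee_rot: [179.5, 0.0, -170.3]
force: [-1.1, 16.3, 6.3]
gripper_width: 0.6
```

The push force climbs (8 N, then 16 N) while the tip stands still, so the head is at its stop. I'll ease most of the push, then lift straight up.

```bash
python3 -m jog '[{"dx":0,"dy":0.002,"dz":0,"wx":0,"wy":0,"wz":0,"grip":1},{"dx":0,"dy":0,"dz":0,"wx":0,"wy":0,"wz":0,"grip":1}]'; python3 -m jog '[{"dx":0,"dy":0.001,"dz":0,"wx":0,"wy":0,"wz":0,"grip":1},{"dx":0,"dy":0,"dz":0.004,"wx":0,"wy":0,"wz":0,"grip":1},{"dx":0,"dy":0,"dz":0.004,"wx":0,"wy":0,"wz":0,"grip":1},{"dx":0,"dy":0,"dz":0.004,"wx":0,"wy":0,"wz":0,"grip":1}]'; python3 -m jog '[{"dx":0,"dy":0.002,"dz":0.01,"wx":0,"wy":0,"wz":0,"grip":1},{"dx":0,"dy":0,"dz":0.03,"wx":0,"wy":0,"wz":0,"grip":1},{"dx":0,"dy":0,"dz":0.04,"wx":0,"wy":0,"wz":0,"grip":1},{"dx":0,"dy":0,"dz":0.04,"wx":0,"wy":0,"wz":0,"grip":1}]'; python3 -m jog '[{"dx":-0.04,"dy":0.02,"dz":0.02,"wx":0,"wy":0,"wz":0,"grip":1},{"dx":-0.04,"dy":0.02,"dz":0.02,"wx":0,"wy":0,"wz":0,"grip":1},{"dx":-0.03,"dy":0.04,"dz":0,"wx":0,"wy":0,"wz":0,"grip":1},{"dx":-0.03,"dy":0.04,"dz":0,"wx":0,"wy":0,"wz":0,"grip":1},{"dx":-0.03,"dy":0.04,"dz":0,"wx":0,"wy":0,"wz":0,"grip":1},{"dx":-0.03,"dy":0.04,"dz":0,"wx":0,"wy":0,"wz":0,"grip":1},{"dx":-0.03,"dy":0.04,"dz":0,"wx":0,"wy":0,"wz":0,"grip":1},{"dx":-0.03,"dy":0.04,"dz":0,"wx":0,"wy":0,"wz":0,"grip":1},{"dx":-0.03,"dy":0.04,"dz":0,"wx":0,"wy":0,"wz":0,"grip":1},{"dx":0,"dy":0,"dz":0,"wx":0,"wy":0,"wz":0,"grip":1}]'
python3 - <<'E'
from h import *
t=env.grab_frame('top');s=env.grab_frame('side')
cv2.imwrite('pics/top4.png',t[:,:,::-1]);cv2.imwrite('pics/side4.png',s[:,:,::-1])
a=t[150:290,170:310+60,::-1];b=s[160:280,235:355,::-1]
cv2.imwrite('pics/c4.png',np.hstack([cv2.resize(a,(500,350),interpolation=cv2.INTER_CUBIC),cv2.resize(b,(300,350),interpolation=cv2.INTER_CUBIC)]))
E
```

```text
time_s: 6.3
ee_pos: [574.5, -32.2, 45.3]
ee_rot: [179.7, -0.0, -170.1]
force: [-1.1, 10.0, 7.1]
gripper_width: 0.4
time_s: 6.7
ee_pos: [574.0, -31.9, 56.4]
ee_rot: [179.8, -0.1, -170.1]
force: [-0.8, 6.4, -3.9]
gripper_width: 0.3
time_s: 7.1
ee_pos: [574.2, -32.4, 177.7]
ee_rot: [180.0, -0.1, -170.1]
force: [0.7, -1.0, -0.1]
gripper_width: 0.4
time_s: 8.1
ee_pos: [281.5, 291.2, 217.0]
ee_rot: [179.9, -0.1, -169.6]
force: [-0.2, -1.3, 0.3]
gripper_width: 0.4
```

View pics/c4.png

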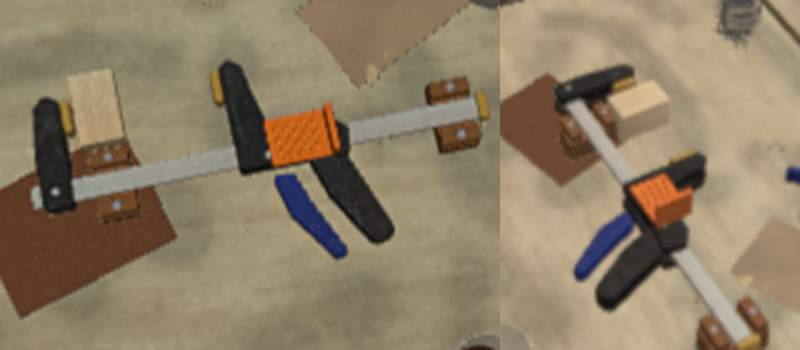

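The head has moved well back, and the offcut is still by the fixed jaw. I'll check the jaw gap, the release height and whether anything else moved.

```bash
python3 - <<'E'
from h import *
a=onz('top',170+74/2.5,150+118/2.5,28);b=onz('top',170+210/2.5,150+88/2.5,28);print('gap',(a-b)[:2]@[-.176,.984])
t0=cv2.imread('pics/top0.png');t4=cv2.imread('pics/top4.png')
# release height: plate+lip orange blob before/after, top ray vs side ray
def blob(f,near):
    m=orange(cv2.imread(f)[:,:,::-1].copy());k,l,s,c=cv2.connectedComponentsWithStats(m)
    j=[i for i in range(1,k) if s[i,4]>150]; i=min(j,key=lambda i:np.hypot(*(c[i]-near))); return c[i],s[i]
P={}
for k,nt,ns in((0,(258,211),(287,213)),(4,(291,204),(300,225))):
    ct,st=blob(f'pics/top{k}.png',nt);cs,ss=blob(f'pics/side{k}.png',ns)
    A=[ray(env.get_calibration('top'),*ct),ray(env.get_calibration('side'),*cs)]
    (o,d),(p,e)=A; x=np.linalg.lstsq(np.c_[d,-e],p-o,rcond=None)[0]; q=(o+d*x[0]+p+e*x[1])/2
    P[k]=q; print(k,ct,st,cs,ss,'3d',q)
print('travel',(P[0]-P[4])[:2]@[-.176,.984])
d=(cv2.absdiff(t0,t4).max(2)>40).astype(np.uint8);k,l,s,c=cv2.connectedComponentsWithStats(d)
for i in range(1,k):
    if s[i,4]>25: print('diff',s[i])
E
```

```text
gap 118.37276144696312
0 [258.71212121 210.76893939] [244 198  30  25 528] [286.58687259 212.91891892] [275 205  24  18 259] 3d [564.31036788  44.1595299   54.41841064]
4 [290.5272045  204.23076923] [275 191  31  26 533] [299.36236934 227.88850174] [287 219  25  19 287] 3d [575.71234386 -21.98570244  55.28855236]
travel 67.09365639651
diff [ 223  174  105   80 3589]
diff [249 226  29  35 372]
diff [  19  326  134   94 6900]
diff [ 13 331  53  89 291]
diff [  0 382  52  38 964]
```

View pics/top4.png

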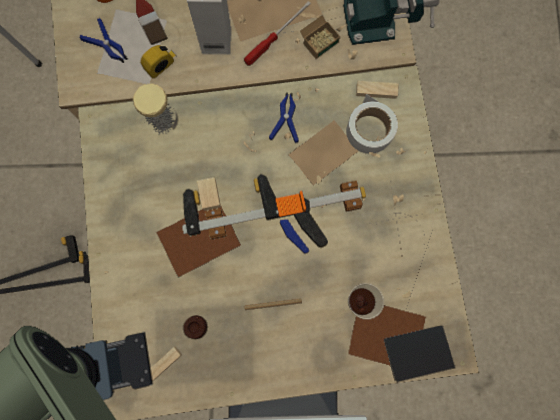

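```bash
python3 -c "
from workcell import env
s=env.state();print(s['time_s'],s['force']);print(env.job_done())"
```

```text
8.2 [-0.59342705  0.49921099 -0.31320179]
the job is handed in; nothing more can be done
None
```

I opened the bar clamp and handed the job in at 8.2 s. With the fingers shut, I pressed the release to about 9–10 mm and held it down. I then pushed the head back by the lip until it stopped, eased most of the push, lifted off and moved the arm clear.

- **Head at its stop:** the push force rose from about 4 N to 16 N while the tip stood nearly still. The images show about 67 mm of travel.
- **Jaw gap:** it measured 118 mm against the nominal 121 mm. The 3 mm difference is close to what I can resolve (about 2 mm per pixel plus 2 mm calibration), so the rise in force is the stronger evidence.
- **Release up:** the two cameras put the orange tab at about 55 mm high, compared with 54 mm before I pressed it.
- **Surroundings:** the before and after top views differ only at the clamp head, its handle and the arm. The offcut, pot, cup, jar and dowel were not moved. At the end the robot touched nothing, with the force reading within 1 N of zero.

One reading did not fit: a brief -3.9 N vertical force as the fingers left the lip, probably friction against it. No check failed.

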